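# Open the push-and-turn bottle held in the vice

### The job

Open the blue bottle that is clamped in the vice: press its white safety cap straight down against its spring and, keeping it down, twist it counter-clockwise (seen from above) until it comes free. Then lift the cap straight up and finish still holding it, level and steady, its lower edge about 8 cm above the bottle's mouth, so that drips fall back into the bottle. Leave the bowl, the scoop and the dipstick where they lie.

Things in the scene. Friction and masses are not known exactly. Their poses are not given: they have to be found in the camera images.
- vice: Small green bench vice, fixed to the tray: base 160 x 90 x 22 mm; two jaws 90 mm wide whose tops are 92 mm above the tray, closing along its x axis on the bottle; the screw with its 90 mm cross handle runs out to 124 mm along -x, 50 mm above the tray. Origin: centre of the base's underside. It never moves.
- bottle: Blue plastic bottle, body 67 mm in diameter, upright, held immovably in the vice. Origin: centre of its foot, 22 to 40 mm above the tray; z up. Above the foot: full width up to 95 mm, shoulder narrowing to the 36 mm neck at 118 mm, mouth rim at 151.5 mm. Under the cap two ledges with locking teeth on the neck (44 mm across) catch two lugs inside the cap.
- mouth (a point): Centre of the rim of the bottle's mouth, on the bottle's axis, 151.5 mm above its foot.
- seal (a joint): Grey sprung insert (26 mm disc) in the bottle's mouth, under the cap's roof; it stays on the bottle. Value in m: how far it is pressed down, 0 with the cap at rest, then as far as the cap is pressed. Takes about 3 N at first and 1.2 N more per mm. At 3.5 mm the cap unlocks; 4.5 to 6 mm is good for turning; at 6.5 mm the cap meets the neck's rim.
- cap: White ribbed round push-and-turn cap, 53 mm in diameter, 34 mm high, about 30 g, loose; can be gripped across its skirt in any direction. Origin: centre of its lower edge; z up. Locked, the lower edge is 128 mm above the bottle's foot (23.5 mm below the mouth), its x axis agrees with the bottle's x to within 5 degrees, and it can neither turn nor lift.
- pointer (a point): Middle of the flat red pointer on the cap's top, 14 mm from the cap's axis along its +x, 35 mm above its lower edge; shows how far the cap has turned. Pressed down, the cap turns counter-clockwise seen from above and must be kept down until it has turned 55 degrees; from 60 to 130 degrees it is free and lifts straight off. Clockwise is blocked.
- bowl: White ceramic bowl, 120 mm in diameter, 55 mm high, standing loose on the tray. Origin: centre of its foot. Bystander.
- scoop: Orange plastic scoop lying loose on the tray, pan 110 x 70 x 45 mm towards +x, round handle 100 mm long towards -x, 210 mm in all. Origin: on the tray under the pan, near its rear wall. Bystander.
- dipstick: Stainless steel dipstick 400 mm long, 8 mm wide, 6 mm high, with a yellow ring handle at its -x end, lying loose across the tray beyond the vice. Origin: underside, at about the middle. Bystander.
Things that resemble listed ones, but are neither listed nor needed, are in the scene too. Several things have the shape of the cap; the one meant has the colours described above.

How it is judged:
By the outcome, as a careful person would: the job done as asked, in the order asked, and still so for the second after the job is handed in, while the arm keeps its last pose, push and grip.
It also fails if it takes over 40 s, if anything falls off the work surface, if the arm or the gripper's body presses on something with over 40 N, if the wrist force passes 120 N, or if a joint passes its speed limit or range.

### The arm

A 6-joint arm with a two-finger parallel gripper is mounted at the origin on the work surface. World frame = base frame: x ahead of the robot, y to its left, z up, the work surface at z = 0. Lengths are in m, angles in rad, forces in N, time in s.
With the tool pointing down it reaches from about 0.375 to 0.9 m from the base axis. Payload 3.1 kg.
Tool frame: the origin (TCP) lies between the finger pads; the fingertips stand 11 mm ahead of it and the grasp point (between the pads) lies 8 mm behind it; z points along the fingers, y is the line along which they close (so a half turn about z gives the same grasp; the last joint's range is limited). The gripper opens to 87 mm and grips with 3 to 60 N. Pads are 19 mm wide; open, the fingers measure 117 mm over their backs; the gripper's body (75 mm by 190 mm) begins 51 mm behind the grasp point.
Start: joints at [1.01, 0.527, 1.433, -0, 1.181, -0.178], TCP at [0.233, 0.58, 0.234] pointing down, gripper open.
Joint ranges: [-3.08, 3.08], [-0.75, 2.2], [0.22, 2.44], [-1.43, 4.57], [0, 2.65], [-2.85, 2.85]. Speed limits (rad/s): [2.79, 2.79, 3.14, 3.14, 3.14, 3.14].

### API

Orientations are given as a unit quaternion [x, y, z, w].
In Python, from rig import robot gives the robot as it stands.
- The arm moves only by the tool move_arm, never from a script. Its argument "moves" is text: rows parted by semicolons, each of 7 numbers parted by spaces: the shift along the tool's x, y, z in units of 100 mm (1.0 is 100 mm), then the turn, a rotation vector about the tool's x, y, z in units of 90 degrees (1.0 is 90 degrees), then the opening, from 0 (shut) to 1 (fully open). A call has 1 to 12 rows; each row is the pose to reach, as a shift and turn from the pose commanded when the call began, along the tool's axes at that moment; what a row does not reach only later rows make up. A row lasts 1/10 s, in which the tool goes at most 50 mm and 8.59 degrees, less where a joint would pass 70% of its speed; a pose out of reach is approached as far as the arm can. A call with a number of a shift or a turn outside -1 to 1 is refused whole. A call with a gripper value outside its range is refused whole. The fingers move at their own pace and stop on an object; "squeeze" is the grip in N (left out, the last holds). Time passes only in rows, so rows that repeat a pose let the fingers close. It gives the time, the measured TCP pose, the force, the opening and the grip force at its end, in the units of the state.
- robot.get_obs(): the state, without advancing time (a new reading comes with each control period).
- robot.camera(name): name is "scene" or "top"; returns a dict with "image" (480x640x3 uint8, red, green, blue), "intrinsics" (3x3 intrinsics, pixels), "extrinsics" (4x4, takes a point from world to camera coordinates). Camera axes: x right, y up, looking along -z (the intrinsics and any distortion apply to the point x, -y, -z); pixel columns grow to the right and rows downward; lengths in m; the calibration is good to about 2 mm. A picture is of the moment at which its call begins. There is no depth.
- robot.hand_in(): hands the job in; it is judged then, once.
The state is a dict: "time": time; "q": joint angles; "joint_velocities": joint speeds; "joint_torque": joint torques, N m; "position": TCP position; "tool_rot": TCP orientation; "ft_force": force on the tool from outside, world axes, zero at the start; "moment": the same for the moment, N m; "grip_width": finger opening in m; "grip_force": force on a finger pad.
Only numpy, scipy, OpenCV 4.12 (cv2) and the standard library are available. Lean on these libraries where they do the work, as an engineer would, in place of code of your own. Each camera call takes 0.05 s, during which the arm holds its last target. There are 200 camera calls.

## Working session

There is one attempt and no reset: what is moved stays moved. The work goes in short steps, Python scripts to look and compute and a tool call to move; the robot and the scene stay as the last step left them, time stands still between calls to the robot, and variables do not carry over. Pictures are saved under pics/ and viewed, at most 10 in all, crops included, and the job is handed in when it is done.

Besides the shell and the picture viewer there is one more tool, called after "Emit:" as name(argument=value, ...), one argument or row to a line, values as JSON. move_arm: Moves the arm, as the interface text tells. Shifts and turns lie within -1 to 1; 1 stands for 100 mm of shift or 90 degrees of turn. Its arguments: {"type":"object","properties":{"moves":{"type":"string"},"squeeze":{"type":"number"}},"required":["moves"]}

```bash
mkdir -p pics; python3 - <<'E'
from rig import robot
import cv2,numpy as np
for n in("scene","top"):
    c=robot.camera(n); cv2.imwrite(f"pics/{n}0.png",c["image"][:,:,::-1]); print(n,np.round(c["intrinsics"],1).tolist(),np.round(c["extrinsics"],4).tolist(),[k for k in c])
o=robot.get_obs(); print({k:np.round(v,3).tolist() for k,v in o.items()})
E
```

```text
scene [[553.4, 0.0, 320.3], [0.0, 553.4, 237.0], [0.0, 0.0, 1.0]] [[0.3314, 0.9433, 0.0169, -0.2026], [-0.6573, 0.218, 0.7214, 0.294], [0.6768, -0.2502, 0.6924, -1.6819], [0.0, 0.0, 0.0, 1.0]] ['image', 'intrinsics', 'extrinsics']
top [[467.5, 0.0, 324.2], [0.0, 467.5, 232.8], [0.0, 0.0, 1.0]] [[-0.0255, -0.9992, -0.0296, 0.0313], [0.9935, -0.0286, 0.1104, -0.634], [-0.1112, -0.0266, 0.9934, -1.1079], [0.0, 0.0, 0.0, 1.0]] ['image', 'intrinsics', 'extrinsics']
{'time': 0.1, 'q': [1.01, 0.528, 1.434, -0.0, 1.181, -0.178], 'joint_velocities': [0.0, -0.003, -0.004, -0.001, -0.001, 0.0], 'joint_torque': [-0.0, -44.098, -17.715, 0.063, 0.053, -0.0], 'position': [0.233, 0.579, 0.233], 'tool_rot': [0.19, 0.982, -0.001, -0.0], 'ft_force': [0.071, 1.395, 0.471], 'moment': [0.003, 0.052, 0.018], 'grip_force': 0.0, 'grip_width': 0.087}
```

View pics/scene0.png

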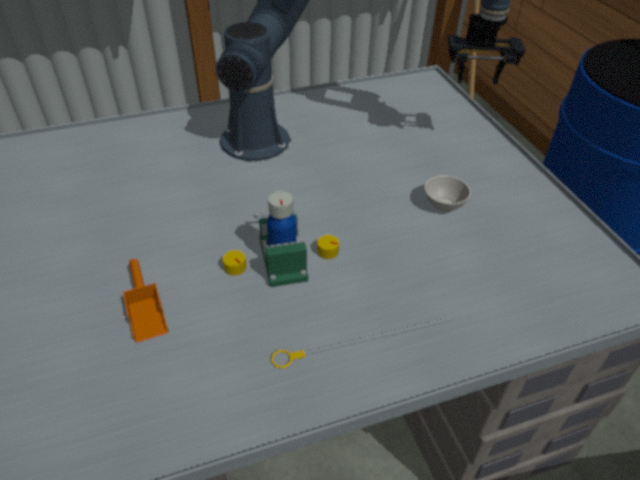

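View pics/top0.png

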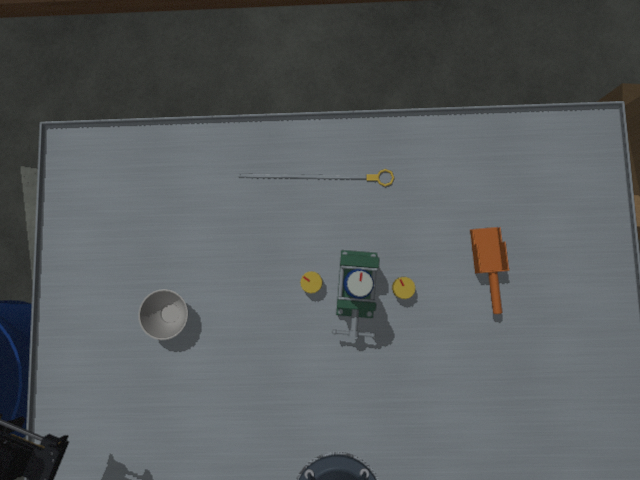

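The scene view shows the white cap at about (281,205) on the blue bottle in the vice, with yellow look-alikes on both sides. In the top view the cap is at (359,284) and its red pointer points up the image, roughly +x.

```bash
cat >h.py <<'E'
from rig import robot
import cv2,numpy as np
from scipy.spatial.transform import Rotation as R
def tri(cs,ps):
    P=[c["intrinsics"]@(np.diag([1,-1,-1])@c["extrinsics"][:3]) for c in cs]
    X=cv2.triangulatePoints(P[0],P[1],np.array(ps[0],float),np.array(ps[1],float))[:,0]; X=X[:3]/X[3]
    err=[ (P[i]@np.r_[X,1]) for i in(0,1)]; err=[np.round(e[:2]/e[2]-ps[i],1).tolist() for i,e in enumerate(err)]
    return X,err
def blob(m,near):
    n,l,s,c=cv2.connectedComponentsWithStats(m.astype(np.uint8)); 
    i=1+np.argmin(np.hypot(*(c[1:]-near).T)+1e3*(s[1:,4]<4)); return s[i],c[i],(l==i)
def measure(near):
    cs=[robot.camera(n) for n in("scene","top")]; red=[];cap=[];
    for c,p in zip(cs,near):
        im=c["image"].astype(int); hsv=cv2.cvtColor(c["image"],cv2.COLOR_RGB2HSV).astype(int)
        Y,X=np.mgrid[:480,:640]; w=np.hypot(X-p[0],Y-p[1])<22
        r=w&(hsv[...,1]>110)&((hsv[...,0]<9)|(hsv[...,0]>172))&(im[...,0]>90)
        s,cc,_=blob(r,p); red.append(cc)
        wh=w&(im[...,0]>im[...,2]+2)&(im[...,0]>110)|r   # cap white is warm, tray is cool
        s,_,l=blob(wh,p); h=cv2.convexHull(np.argwhere(l)[:,::-1].astype(np.int32)); M=cv2.moments(h)
        cap.append(np.array([M["m10"],M["m01"]])/M["m00"]); print("cap box",s,"c",cap[-1].round(1),"red",cc.round(1))
    a=tri(cs,cap);b=tri(cs,red); print("capcentre",a[0].round(4),a[1]);print("pointer",b[0].round(4),b[1])
    d=b[0]-a[0];print("dir deg",np.degrees(np.arctan2(d[1],d[0])).round(1)); return cs
E
python3 - <<'E'
from h import *
cs=measure([(281,205),(359,284)])
a=cs[0]["image"][180:270,240:330];b=cs[1]["image"][240:330,315:405]
cv2.imwrite("pics/c1.png",cv2.resize(np.hstack([a,b])[:,:,::-1],None,fx=4,fy=4,interpolation=cv2.INTER_NEAREST))
E
```

```text
cap box [269 193  22  22 193] c [280.7 202.8] red [281. 202.]
cap box [358 272   5  10  42] c [360.2 276.6] red [360.5 276.3]
capcentre [ 0.5233 -0.0624  0.1894] [[-0.2, -0.0], [-0.2, -0.1]]
pointer [ 0.524  -0.0624  0.1923] [[-0.4, -0.0], [-0.5, -0.1]]
dir deg 2.4
```

View pics/c1.png

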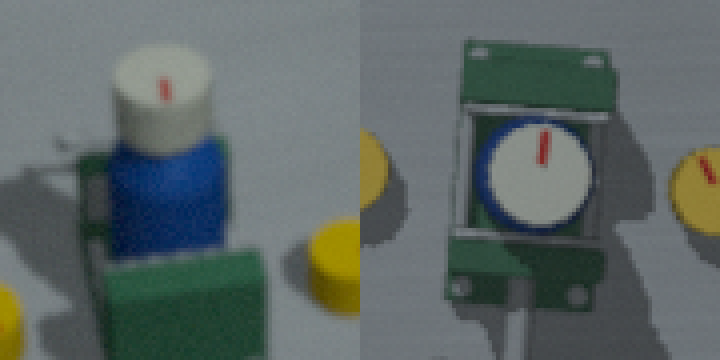

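The crop shows the white cap fully visible (scene centre about (281,205), top about (360,283)). My mask caught only part of it in both views, so I'll fix the threshold.

```bash
sed -i 's/^        wh=.*/        wh=w\&(hsv[...,1]<60)\&(im.min(2)>(TH:=cv2.threshold(im[...,0][w].astype(np.uint8),0,255,cv2.THRESH_OTSU)[0]))|r; print("th",TH)/' h.py
python3 - <<'E'
from h import *
cs=measure([(281,205),(359,284)])
for c,p in zip(cs,[(281,205),(359,284)]):
    for k in(0,2): print(c["image"][p[1]-24:p[1]+25:3,p[0],k], c["image"][p[1],p[0]-24:p[0]+25:3,k])
E
```

```text
th 75.0
cap box [ 260  184   43   37 1208] c [281.2 202.5] red [281. 202.]
th 87.0
cap box [347 271  26  25 497] c [359.5 283. ] red [360.5 276.3]
capcentre [ 0.5106 -0.0593  0.1793] [[-0.8, -0.0], [-1.1, -0.3]]
pointer [ 0.524  -0.0624  0.1923] [[-0.4, -0.0], [-0.5, -0.1]]
dir deg -13.1
[124 124 122 130 146 146 146 146 138 112 107 106 102  23  25  23  12] [119 121 123 123  88 102 133 142 138 140 132 114 115 125 122 127 126]
[135 136 134 138 144 145 120  75 115 110 106 104 100 111 121 117 105] [130 132 133 132  88 102 131 139 115 136 128 113 123 135 135 137 138]
[ 46  47  33  44 135 133 130 134 136 135 135 135  76  63  31  32  29] [111  87 100  23  89 136 137 136 136 134 136 137 131  69  69  68  70]
[ 60  62  44  87 130 117  99 126 137 136 135 136  88  72  40  43  40] [121  98 110  79 109 136 136 136 137 135 136 136 131  78  76  74  75]
```

```bash
python3 - <<'E'
from h import *
cs=[robot.camera(n) for n in("scene","top")]
def ray(c,p,z):
    E=c["extrinsics"];o=-E[:3,:3].T@E[:3,3];d=np.linalg.inv(c["intrinsics"])@[p[0],p[1],1];d=E[:3,:3].T@(d*[1,-1,-1]);return o+d*(z-o[2])/d[2]
a=ray(cs[1],(359.5,283),.191);b=ray(cs[1],(360.5,276.3),.192);print(a,b,np.degrees(np.arctan2(*(b-a)[1::-1])))
# scene: top face ellipse centre (crop x114-213,y43-~97) and volume centre
print(ray(cs[0],(280.9,198.2),.191), tri(cs,[(280.9,205),(359.6,283)]))
t=np.array([a[0],a[1],.167]); o=robot.get_obs(); A=R.from_quat(o["tool_rot"]).as_matrix()
print("axes",A.round(3).tolist(),"shift mm, 100 above:",(A.T@(t+[0,0,.06]-o["position"])*1e3).round(1))
E
```

```text
[ 0.50994105 -0.06101439  0.191     ] [ 0.52375399 -0.06351656  0.192     ] -10.267599221590906
[ 0.51062991 -0.0579074   0.191     ] (array([ 0.51057614, -0.0600769 ,  0.17236771]), [[-0.7, -0.0], [-1.0, -0.3]])
axes [[-0.928, 0.374, -0.0], [0.374, 0.928, -0.0], [0.0, -0.0, -1.0]] shift mm, 100 above: [-495.9 -491.     6.5]
```

Both views agree on the cap: centre (0.510, -0.060), lower edge at z ≈ 0.156, pointer at about -10°. Next I'll travel there at the current height.

Emit:
move_arm(
  moves="-0.35 -0.35 0 0 0 0 1;-0.7 -0.7 0 0 0 0 1;-1 -1 0 0 0 0 1;-1 -1 0 0 0 0 1",
)

```text
time: 0.8
position: [0.2897, 0.4453, 0.2334]
tool_rot: [0.192, 0.981, -0.002, -0.0]
ft_force: [-0.1, 0.5, 0.2]
grip_width: 0.087
grip_force: 0.0
```

Emit:
move_arm(
  moves="-0.35 -0.35 0 0 0 0 1;-0.7 -0.7 0 0 0 0 1;-1 -1 0 0 0 0 1;-1 -1 0 0 0 0 1",
)

```text
time: 1.2
position: [0.3459, 0.3167, 0.2337]
tool_rot: [0.193, 0.981, -0.0, 0.0]
ft_force: [0.2, 0.9, -1.3]
grip_width: 0.0869
grip_force: 0.0
```

Emit:
move_arm(
  moves="-0.35 -0.35 0 0 0 0 1;-0.7 -0.7 0 0 0 0 1;-1 -1 0 0 0 0 1;-1 -1 0 0 0 0 1",
)

```text
time: 1.6
position: [0.4027, 0.1872, 0.234]
tool_rot: [0.193, 0.981, 0.0, 0.001]
ft_force: [-0.3, -0.1, -0.2]
grip_width: 0.0872
grip_force: 0.0
```

Emit:
move_arm(
  moves="-0.35 -0.35 0 0 0 0 1;-0.7 -0.7 0 0 0 0 1;-1 -1 0 0 0 0 1;-1 -1 0 0 0 0 1",
)

```text
time: 2.0
position: [0.4589, 0.0569, 0.2341]
tool_rot: [0.192, 0.981, -0.0, 0.002]
ft_force: [-0.2, 1.4, -0.3]
grip_width: 0.0873
grip_force: 0.0
```

Emit:
move_arm(
  moves="-0.33 -0.33 0 0 0 0.09 1;-0.66 -0.66 0 0 0 0.18 1;-0.96 -0.91 0 0 0 0.27 1;-0.96 -0.91 0 0 0 0.36 1;-0.96 -0.91 0 0 0 0.45 1;-0.96 -0.91 0 0 0 0.54 1;-0.96 -0.91 0 0 0 0.63 1;-0.96 -0.91 0 0 0 0.70 1;-0.96 -0.91 0 0 0 0.76 1;-0.96 -0.91 0 0 0 0.76 1;-0.96 -0.91 0 0 0 0.76 1",
)

```text
time: 3.1
position: [0.5104, -0.0592, 0.2335]
tool_rot: [0.708, 0.706, 0.0, -0.0]
ft_force: [-0.2, -0.9, 0.9]
grip_width: 0.0868
grip_force: 0.0
```

```bash
python3 - <<'E'
from h import *
cs=[robot.camera(n) for n in("scene","top")]
a=cs[0]["image"][140:240,230:330];b=cs[1]["image"][235:335,310:410]
cv2.imwrite("pics/c2.png",cv2.resize(np.hstack([a,b])[:,:,::-1],None,fx=4,fy=4,interpolation=cv2.INTER_NEAREST))
E
```

```text
(no output)
```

View pics/c2.png

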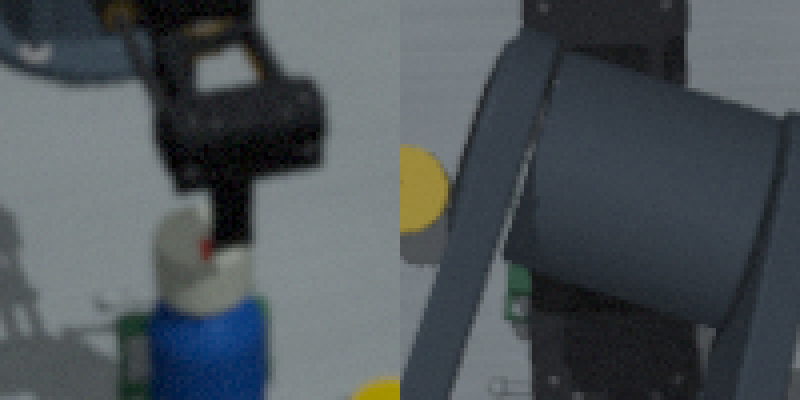

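The scene crop shows the near finger ahead of and above the cap, near pixel 288, where the geometry puts it. The top view is blocked by the wrist. I'll descend 67 mm and close.

Emit:
move_arm(
  moves="-0.01 0 0.2 0 0 0 1;-0.01 0 0.4 0 0 0 1;-0.01 0 0.55 0 0 0 1;-0.01 0 0.67 0 0 0 1;-0.01 0 0.67 0 0 0 1",
)

```text
time: 3.7
position: [0.5091, -0.0615, 0.1651]
tool_rot: [0.709, 0.705, -0.001, -0.002]
ft_force: [0.3, -0.5, 1.1]
grip_width: 0.0867
grip_force: 0.0
```

Emit:
move_arm(
  moves="0 0 0 0 0 0 0.68;0 0 0 0 0 0 0.66;0 0 0 0 0 0 0.64;0 0 0 0 0 0 0.62;0 0 0 0 0 0 0.6;0 0 0 0 0 0 0.58;0 0 0 0 0 0 0.55;0 0 0 0 0 0 0.55",
  squeeze=5,
)

```text
time: 4.5
position: [0.5099, -0.062, 0.1667]
tool_rot: [0.709, 0.705, -0.0, -0.0]
ft_force: [-0.8, -0.6, 3.1]
grip_width: 0.052
grip_force: 5.0
```

Emit:
move_arm(
  moves="0.015 0 0 0 0 0 0.55;0.015 0 0 0 0 0 0.55;0.015 0 0 0 0 0 0.55",
)

```text
time: 4.8
position: [0.51, -0.0612, 0.1667]
tool_rot: [0.709, 0.705, -0.001, 0.0]
ft_force: [-2.0, -4.6, 1.8]
grip_width: 0.052
grip_force: 5.0
```

Emit:
move_arm(
  moves="0 0 0 0 0 0 0.5;0 0 0 0 0 0 0.5;0 0 0 0 0 0 0.5;0 0 0 0 0 0 0.5",
  squeeze=35,
)

```text
time: 5.2
position: [0.51, -0.0613, 0.1667]
tool_rot: [0.709, 0.705, -0.001, 0.0]
ft_force: [-2.2, -4.5, 0.9]
grip_width: 0.0515
grip_force: 35.0
```

Emit:
move_arm(
  moves="0 0 0.01 0 0 0 0.5;0 0 0.02 0 0 0 0.5;0 0 0.03 0 0 0 0.5;0 0 0.03 0 0 0 0.5;0 0 0.03 0 0 0 0.5",
)

```text
time: 5.7
position: [0.51, -0.0612, 0.1642]
tool_rot: [0.709, 0.705, -0.001, 0.0]
ft_force: [-2.8, -4.9, 5.8]
grip_width: 0.0516
grip_force: 35.0
```

Emit:
move_arm(
  moves="0 0 0.01 0 0 0 0.5;0 0 0.02 0 0 0 0.5;0 0 0.03 0 0 0 0.5;0 0 0.03 0 0 0 0.5;0 0 0.03 0 0 0 0.5",
)

```text
time: 6.2
position: [0.51, -0.0612, 0.1616]
tool_rot: [0.709, 0.705, -0.0, 0.001]
ft_force: [-4.3, -3.9, 9.1]
grip_width: 0.0514
grip_force: 35.0
```

Pressed 5.1 mm at about 9 N, which matches the spring. Now I'll twist counter-clockwise, which is negative about tool z.

Emit:
move_arm(
  moves="0 0 0.002 0 0 -0.04 0.5;0 0 0.002 0 0 -0.09 0.5;0 0 0.002 0 0 -0.14 0.5;0 0 0.002 0 0 -0.19 0.5;0 0 0.002 0 0 -0.22 0.5;0 0 0.002 0 0 -0.22 0.5",
)

```text
time: 6.8
position: [0.5092, -0.0602, 0.1612]
tool_rot: [0.577, 0.817, -0.0, -0.001]
ft_force: [-4.0, -2.0, 8.4]
grip_width: 0.0518
grip_force: 35.0
```

```bash
python3 - <<'E'
from h import *
o=robot.get_obs(); print({k:np.round(o[k],4).tolist() for k in("q","position","tool_rot","ft_force","moment")})
E
```

```text
{'q': [-0.3358, 0.4846, 1.783, -0.0002, 0.8757, -0.6763], 'position': [0.5092, -0.0602, 0.1612], 'tool_rot': [0.5771, 0.8167, -0.0003, -0.0008], 'ft_force': [-4.0233, -1.9676, 8.4017], 'moment': [-0.4226, 0.8306, 0.058]}
```

Emit:
move_arm(
  moves="0 0 0 0 0 -0.05 0.5;0 0 0 0 0 -0.12 0.5;0 0 0 0 0 -0.2 0.5;0 0 0 0 0 -0.28 0.5;0 0 0 0 0 -0.36 0.5;0 0 0 0 0 -0.42 0.5;0 0 0 0 0 -0.45 0.5;0 0 0 0 0 -0.45 0.5",
)

```text
time: 7.6
position: [0.5096, -0.0606, 0.1613]
tool_rot: [0.259, 0.966, -0.0, -0.0]
ft_force: [-3.5, -2.7, 9.3]
grip_width: 0.0515
grip_force: 35.0
```

Emit:
move_arm(
  moves="0 0 0 0 0 -0.05 0.5;0 0 0 0 0 -0.12 0.5;0 0 0 0 0 -0.2 0.5;0 0 0 0 0 -0.27 0.5;0 0 0 0 0 -0.33 0.5;0 0 0 0 0 -0.35 0.5;0 0 0 0 0 -0.35 0.5",
)

```text
time: 8.3
position: [0.51, -0.0604, 0.1613]
tool_rot: [-0.013, 1.0, -0.0, 0.0]
ft_force: [-2.8, -1.9, 9.2]
grip_width: 0.0512
grip_force: 35.0
```

```bash
python3 - <<'E'
from h import *
o=robot.get_obs(); print({k:np.round(o[k],4).tolist() for k in("q","position","tool_rot","ft_force","moment")})
cs=[robot.camera(n) for n in("scene","top")]
a=cs[0]["image"][150:250,230:330];b=cs[1]["image"][235:335,310:410]
cv2.imwrite("pics/c3.png",cv2.resize(np.hstack([a,b])[:,:,::-1],None,fx=4,fy=4,interpolation=cv2.INTER_NEAREST))
E
```

```text
{'q': [-0.3358, 0.4846, 1.7822, 0.0, 0.8746, -1.9326], 'position': [0.51, -0.0604, 0.1613], 'tool_rot': [-0.013, 0.9999, -0.0, 0.0001], 'ft_force': [-2.8044, -1.8532, 9.2008], 'moment': [-0.3338, 0.6443, 0.0258]}
```

View pics/c3.png

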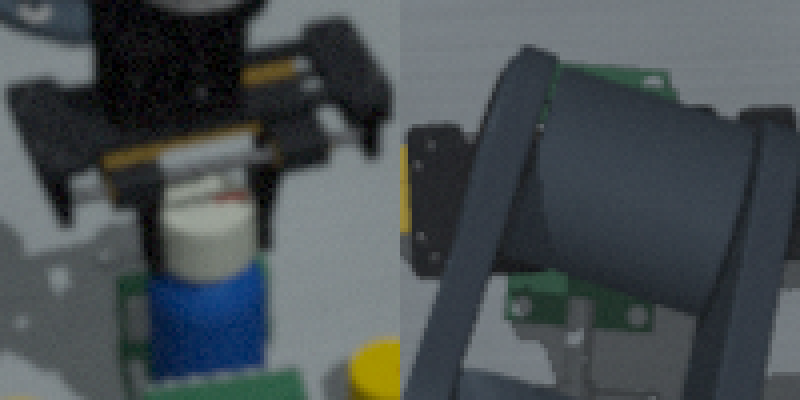

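The pointer now points to image right (crop (232,195), world +y), so the cap turned about 90°. It needs a lift of about 109 mm, taken gently first.

Emit:
move_arm(
  moves="0 0 -0.02 0 0 0 0.5;0 0 -0.05 0 0 0 0.5;0 0 -0.09 0 0 0 0.5;0 0 -0.13 0 0 0 0.5;0 0 -0.13 0 0 0 0.5",
)

```text
time: 8.9
position: [0.51, -0.0604, 0.1735]
tool_rot: [-0.013, 1.0, 0.0, -0.0]
ft_force: [-1.3, -2.3, 1.5]
grip_width: 0.0512
grip_force: 35.0
```

No resistance (about 1.5 N), so the cap is free. Lifting the remaining 96.5 mm.

Emit:
move_arm(
  moves="0 0 -0.08 0 0 0 0.5;0 0 -0.2 0 0 0 0.5;0 0 -0.34 0 0 0 0.5;0 0 -0.48 0 0 0 0.5;0 0 -0.62 0 0 0 0.5;0 0 -0.76 0 0 0 0.5;0 0 -0.87 0 0 0 0.5;0 0 -0.94 0 0 0 0.5;0 0 -0.965 0 0 0 0.5;0 0 -0.965 0 0 0 0.5;0 0 -0.965 0 0 0 0.5;0 0 -0.965 0 0 0 0.5",
)

```text
time: 10.1
position: [0.5097, -0.0603, 0.2692]
tool_rot: [-0.013, 1.0, 0.0, -0.001]
ft_force: [-0.4, 0.1, -0.4]
grip_width: 0.0512
grip_force: 35.0
```

```bash
python3 - <<'E'
from h import *
o=robot.get_obs(); print({k:np.round(o[k],4).tolist() for k in("position","tool_rot","ft_force","joint_velocities","grip_width")})
cs=[robot.camera(n) for n in("scene","top")]
a=cs[0]["image"][110:250,220:340]
cv2.imwrite("pics/c4.png",cv2.resize(a[:,:,::-1],None,fx=4,fy=4,interpolation=cv2.INTER_NEAREST))
E
```

```text
{'position': [0.5097, -0.0603, 0.2692], 'tool_rot': [-0.0127, 0.9999, 0.0003, -0.0007], 'ft_force': [-0.4462, 0.0519, -0.3519], 'joint_velocities': [-0.0003, 0.0007, -0.0019, -0.0003, 0.0013, -0.0009], 'grip_width': 0.0512}
```

View pics/c4.png

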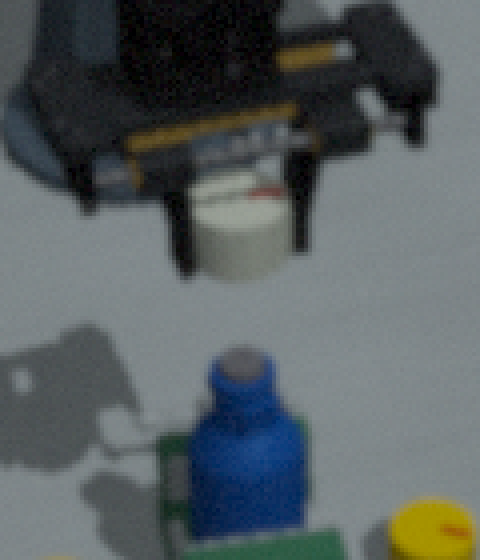

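The cap (crop centre (240,230)) is held level directly above the open mouth (242,362). TCP travel puts it about 79 mm above the mouth, and the arm is still.

```bash
python3 -c "
from rig import robot
print(robot.hand_in())"
```

```text
the job is handed in; nothing more can be done
None
```

The blue bottle is open and the job is handed in: I pressed the cap about 5 mm, twisted it about 92° counter-clockwise and lifted it off, and it is held level about 79 mm above the mouth (10 s used; no verdict came back).

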